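# Clamp a mallet head in the bench ratchet clamp and keep the squeeze

### The arm

A 6-joint arm with a two-finger parallel gripper is mounted at the origin on the work surface. World frame = base frame: x ahead of the robot, y to its left, z up, the work surface at z = 0. Lengths are in m, angles in rad, forces in N, time in s.
With the tool pointing down it reaches from about 0.3 to 0.775 m from the base axis. Payload 14.6 kg.
Tool frame: the origin (TCP) lies at the very end of the fingers, on their centre line; the grasp point (between the pads) lies 19 mm behind it; z points along the fingers, y is the line along which they close (so a half turn about z gives the same grasp; the last joint's range is limited). The gripper opens to 94 mm and grips with 3 to 60 N. Pads are 16 mm wide; open, the fingers measure 119 mm over their backs; the gripper's body (75 mm by 177 mm) begins 78 mm behind the grasp point.
Start: joints at [1.146, 0.3, 1.521, -0, 1.321, -0.067], TCP at [0.193, 0.515, 0.205] pointing down, gripper open.
Joint ranges: [-3.03, 3.03], [-0.79, 2.21], [0.23, 2.52], [-1.04, 4.18], [0, 3.07], [-2.55, 2.55]. Speed limits (rad/s): [2.22, 2.22, 2.57, 3.14, 3.14, 3.14].

### API

Orientations are given as [roll, pitch, yaw] about the fixed x, y, z axes, in that order (R = Rz(yaw) Ry(pitch) Rx(roll)).
In Python, from station import ctrl, camera, camera_info, finder gives the robot as it stands.
- The arm moves only by the tool carry_out, never from a script. Its argument "motion" is a list of rows, each a list of 2 entries, a list of its own where there are three numbers: the shift along the tool's x, y, z as a fraction of full scale, then the turn about the tool's z as a fraction of full scale. A call has 1 to 12 rows; each row is the pose to reach, as a shift and turn from the pose commanded when the call began, along the tool's axes at that moment, turning the shorter way round; what a row does not reach only later rows make up. Full scale, the value 1, is 200 mm for a shift and 360 degrees for a turn. A row lasts 1/10 s, in which the tool goes at most 50 mm and 8.59 degrees, less where a joint would pass 70% of its speed; a pose out of reach is approached as far as the arm can. A call with a number of a shift or a turn outside -1 to 1 is refused whole. A call with a gripper value outside its range is refused whole. "hand" is the closure, from -1 (fully open) to 1 (shut), set as the call begins (left out, the last holds). The fingers move at their own pace and stop on an object; "force" is the grip in N (left out, the last holds). Time passes only in rows, so rows that repeat a pose let the fingers close. It gives the time, the measured TCP pose, the force, the opening and the grip force at its end, in the units of the state.
- ctrl.get_obs(): the state, without advancing time (a new reading comes with each control period).
- camera(name): name is "scene" or "top" or "wrist"; returns (picture, depth): 420x560x3 uint8, blue, green, red; 420x560 float32, m along the optical axis (not along the pixel's ray), 0 where there is no reading.
- camera_info(name): a dict with "camera_matrix" (3x3 intrinsics, pixels), "origin" and "attitude" of the camera in the world. Camera axes: x right, y down, z forward; pixel columns grow to the right and rows downward; lengths in m; the calibration is good to about 2 mm. A picture is of the moment at which its call begins: read the wrist's pose just before it. camera_info takes no time and is no camera call; for the wrist camera it gives the pose at the moment of the call.
- ctrl.hand_in(): hands the job in; it is judged then, once.
Trained networks look in the newest picture that a camera, given by its name, has taken for a name from the list of things; names that differ only in an ending like _2 or _b are one class to them, and where a whole thing is asked for, a point or a joint stands for the part that bears it (a point fixed in the world has none). Each returns a list of dicts, best first, with "conf" (0 to 1); they miss things now and then, are a little off and sometimes report something else, mostly with a low value. They report only what shows in the picture. A call takes as long as a camera call. They do not tell look-alikes from the thing itself.
- finder.boxes_of(camera, query): "location" ([column, row] in pixels, amid what is visible of it).
- finder.cut_out(camera, query): "mask" (420x560 bool, what is visible of it) and "location" ([column, row] in pixels, amid what is visible of it).
- finder.pinpoint(camera, query): "location" ([column, row] in pixels: a listed point, or the origin of a listed thing).
The state is a dict: "time_s": time; "qpos": joint angles; "joint_vel": joint speeds; "tau": joint torques, N m; "ee_pos": TCP position; "eef_rot": TCP orientation; "force": force on the tool from outside, world axes, zero at the start; "moment": the same for the moment, N m; "grip_width": finger opening in m; "grip_force": force on a finger pad.
Only numpy, scipy, OpenCV 4.12 (cv2) and the standard library are available. Lean on these libraries where they do the work, as an engineer would, in place of code of your own. Each camera call takes 0.05 s, during which the arm holds its last target. There are 200 camera calls.

### The job

Set the wooden mallet head flat on the cork bed of the red bench clamp, lengthwise and centred between the orange pad and the end jaw, and let go of it. Then pump the clamp's twin triggers until the pad pushes the head against the end jaw and the black pointer stands in the green, never far into the red, and finish still squeezing the triggers, because they slip back out of the green when released. Work the plunger by the triggers only, not by pushing it, and leave the glue bottle, screwdriver and kindling where they are.

Things in the scene. Friction and masses are not known exactly. Their poses are not given: they have to be found in the camera images.
- clamp: Red ratchet clamp bolted to the bench. Origin on the bench, on its centre line. +x runs along the plunger from triggers to end jaw, z up. Dark base plate 12 mm thick, 100 mm wide, x -110 to +185 mm; cork bed on it (top z = 12 mm), x 72 to 158 mm. Red head: x -100 to -30 mm, 44 mm wide, top z = 88 mm; only the two triggers stand above it.
- end_jaw: Red fixed jaw at the +x end of the clamp, 20 mm thick, 60 mm wide, top at z = 68 mm above the bench. Origin: at the foot of its inner face, i.e. at x = 160 mm, z = 12 mm in the clamp's frame; same axes as the clamp.
- seat (a point): Point on top of the bed (clamp x = 122 mm, y = 0, z = 12 mm) where the centre of the mallet head's underside is to be put; that leaves 8 mm to the end jaw. Same axes as the clamp.
- mallet_head: Light wooden block 60 mm long (its x) by 40 mm wide (its y) by 50 mm high (its z), 0.1 kg, with an 18 x 14 mm eye through it from top to bottom. Origin: centre of the underside. It stands upright on the bench, left of the clamp; either way round lengthwise is fine.
- plunger: Steel toothed bar with an upright pusher plate (44 mm wide, top z = 66 mm). Origin: centre of the pusher's front face, on the plunger axis, 38 mm above the bench; axes as the clamp. Behind the pusher's top edge a level scale plate (z = 69 mm) is white next to the pusher, then green (8 mm), then red farthest back towards the head.
- pad_face: Orange pad, 44 mm wide, 40 mm high, 8 mm thick, on a coil spring before the pusher. Origin: on the plunger axis, 36 mm behind the pad's front face; axes as the clamp. Its black pointer bar lies across the scale plate and moves back over it as the spring is pressed in. At the start the pad stands 85 to 105 mm from the end jaw.
- ram_travel (a joint): Plunger travel along the clamp's +x, m; starts at 0.002 to 0.022. The relaxed pad's front face is at clamp x = 0.053 + this; with the mallet head against the end jaw its rear face is at x = 0.100, so pressing begins at about 0.047. A friction brake holds the plunger between strokes against about 9 N.
- pad_spring (a joint): How far the pad is pressed in towards the pusher, m: 0 = relaxed; spring 0.8 N per mm. Pointer in the white 0 to 0.010, in the green 0.010 to 0.018, in the red above 0.018; beyond 0.021 the wood counts as crushed. When the triggers are let go it slips back to about 0.0095, just short of the green.
- trigger (a joint): Angle of the two triggers, geared together (pushing one moves both): 0 open (sprung), 0.226 rad fully squeezed = up to 14 mm of plunger. Ratchet teeth are 6 mm apart: the first 0 to 6 mm may be lost before a tooth is caught, then 1 mm less between fingers = 0.5 mm of plunger. Opening fully takes a fresh bite; the plunger stays. In the green each finger bears 9 to 13 N.
- front_grip: Black cylinder (16 mm diameter, 40 mm long across the clamp) on top of the front trigger, nearer the end jaw. Origin: its centre, 142 mm above the bench; open, at clamp x = -41 mm. Over both cylinders along clamp x: 64 mm open, 36 mm fully squeezed. Squeeze from above, fingers closing along clamp x, about the middle at clamp x = -65 mm.
- rear_grip: The same black cylinder on the rear trigger; origin its centre, 142 mm above the bench; open, at clamp x = -89 mm. When the fingers open, a light spring opens both triggers within about 0.7 s.
- glue: White glue bottle, 56 mm diameter, 150 mm high, standing on the far right of the bench; origin at the centre of its underside. To be left alone.
- screwdriver: Screwdriver with a yellow handle lying on the bench near the robot; origin on the bench below its middle. To be left alone.
- kindling: Stick of split kindling, 35 x 160 x 30 mm, lying at the far side; origin at the centre of its underside. To be left alone.
Not all that is in view belongs to the job. What is meant by the mallet_head is not purple, and is the larger of those in its own colour.

How it is judged:
By the outcome, as a careful person would: the job done as asked, in the order asked, and still so for the second after the job is handed in, while the arm keeps its last pose, push and grip.
It also fails if it takes over 51 s, if anything falls off the work surface, if the arm or the gripper's body presses on something with over 40 N, if the wrist force passes 120 N, or if a joint passes its speed limit or range.

## Working session

There is one attempt and no reset: what is moved stays moved. The work goes in short steps, Python scripts to look and compute and a tool call to move; the robot and the scene stay as the last step left them, time stands still between calls to the robot, and variables do not carry over. Pictures are saved under pics/ and viewed, at most 10 in all, crops included, and the job is handed in when it is done.

Besides the shell and the picture viewer there is one more tool, called after "Request:" as name(argument=value, ...), one argument or row to a line, values as JSON. carry_out: Moves the arm, as the interface text tells. Its arguments: {"type":"object","properties":{"motion":{"type":"array","items":{"type":"array"}},"hand":{"type":"number"},"force":{"type":"number"}},"required":["motion"]}

```bash
mkdir -p pics; ls
cat > h.py <<'E'
import numpy as np, cv2
from station import ctrl, camera, camera_info, finder
def inf(n):
    i=camera_info(n); K=np.array(i["camera_matrix"]); o=np.array(i["origin"]); a=np.array(i["attitude"])
    if a.shape!=(3,3):
        from scipy.spatial.transform import Rotation as R
        a=(R.from_euler('xyz',a) if a.size==3 else R.from_quat(a)).as_matrix()
    return K,o,a
def at_z(n,px,z):
    K,o,a=inf(n); d=a@np.linalg.inv(K)@[px[0],px[1],1]; return o+d*(z-o[2])/d[2]
def cloud(n,dep):
    K,o,a=inf(n); v,u=np.mgrid[:420,:560]
    c=np.stack([(u-K[0,2])/K[0,0]*dep,(v-K[1,2])/K[1,1]*dep,dep],-1); return c@a.T+o
E
python3 - <<'E'
from h import *
print(camera_info("top")); print(ctrl.get_obs())
for n in ("top","scene"):
    im,d=camera(n); cv2.imwrite(f"pics/{n}0.png",im); P=cloud(n,d)
    for q in ("mallet_head","clamp","front_grip","rear_grip","end_jaw","seat","pad_face","plunger"):
        for r in finder.pinpoint(n,q)[:3]:
            u,v=np.round(r["location"]).astype(int); print(n,q,round(r["conf"],2),u,v,P[v,u].round(3) if 0<=u<560 and 0<=v<420 else '')
E
```

```text
pics
{'camera_matrix': array([[386.74486796,   0.        , 286.762914  ],
       [  0.        , 386.74486796, 206.92080527],
       [  0.        ,   0.        ,   1.        ]]), 'origin': array([0.45133317, 0.05867932, 1.04595625]), 'attitude': array([-2.99892408, -0.00837848, -1.58849739])}
{'time_s': 0.0, 'qpos': array([ 1.14642017e+00,  3.00469868e-01,  1.52160091e+00,  1.96877716e-06,
        1.32066860e+00, -6.65925828e-02]), 'joint_vel': array([-0.00083284, -0.00104371,  0.00059689, -0.00035086,  0.00054793,
       -0.00101748]), 'tau': array([-1.59071191e-03, -5.31804907e+01, -3.52754045e+01,  7.08976854e-02,
        2.42051360e-02, -5.25964424e-05]), 'ee_pos': array([0.19249938, 0.51493182, 0.20487861]), 'eef_rot': array([-3.14044859e+00, -7.82099611e-05,  2.78380855e+00]), 'force': array([ 0.28643273, -0.90818748, -0.1827166 ]), 'moment': array([-0.02428443,  0.00311797, -0.01465383]), 'grip_force': 0.0, 'grip_width': 0.09396205485998073}
top mallet_head 0.94 197 268 [0.451 0.059 1.046]
top mallet_head 0.73 234 266 [0.445 0.184 0.052]
top mallet_head 0.72 161 279 [0.415 0.37
[... 373 characters left out ...]
.074 0.018]
top plunger 0.79 335 212 [ 0.576 -0.074  0.074]
top plunger 0.3 389 213 [ 0.562 -0.19   0.149]
scene mallet_head 0.64 332 194 [0.47  0.272 0.03 ]
scene mallet_head 0.58 305 206 [0.474 0.18  0.016]
scene mallet_head 0.57 350 185 [0.424 0.365 0.014]
scene clamp 0.96 218 256 [ 0.576 -0.114  0.01 ]
scene front_grip 0.64 195 209 [ 0.56  -0.148  0.149]
scene end_jaw 0.79 285 243 [0.629 0.045 0.034]
scene seat 0.57 265 248 [0.602 0.002 0.013]
scene seat 0.37 230 238 [ 0.591 -0.082  0.065]
scene pad_face 0.55 231 240 [ 0.576 -0.077  0.048]
scene pad_face 0.53 181 323 [ 0.763 -0.243  0.025]
scene plunger 0.68 229 245 [ 0.597 -0.088  0.05 ]
scene plunger 0.58 229 242 [ 0.597 -0.087  0.06 ]
```

Run:
```python
import cv2
im=cv2.imread("pics/top0.png"); cv2.imwrite("pics/topc.png",cv2.resize(im[120:320,120:420],None,fx=2.6,fy=2.6,interpolation=cv2.INTER_CUBIC))
```

```text
(no output)
```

View pics/top0.png

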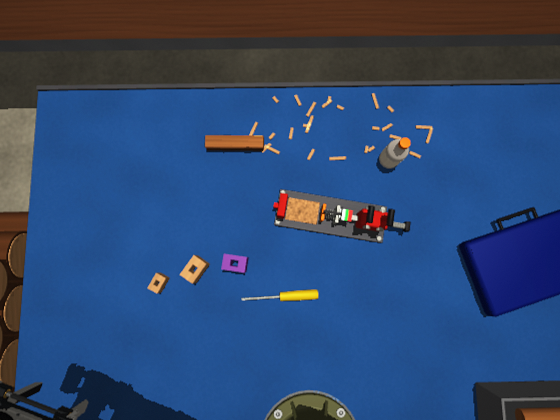

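View pics/topc.png

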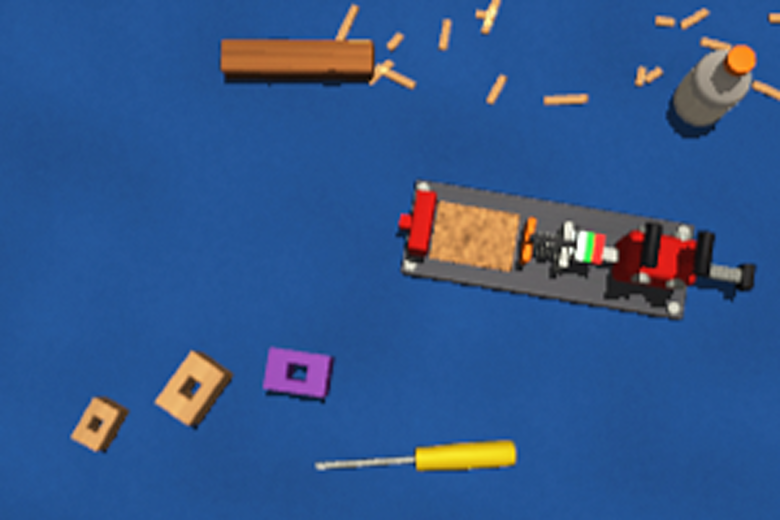

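Candidates: small tan block (157,283), large tan block (194,269), purple block (234,264). By the description (not purple, larger of its colour), I choose the one at (194,269). Top crop confirms: tan, with an eye, and visibly larger. Now I'll measure it and the clamp.

```bash
cat >> h.py <<'E'
def rect(P): 
    (c,s,a)=cv2.minAreaRect((P[:,:2]*1000).astype(np.float32)); return np.round(c,1),np.round(s,1),round(a,1)
E
python3 - <<'E'
from h import *
from scipy import ndimage as nd
im,d=camera("top"); P=cloud("top",d); hsv=cv2.cvtColor(im,cv2.COLOR_BGR2HSV)
x,y,z=P[...,0],P[...,1],P[...,2]; ok=d>0
print("bench z",np.median(z[(ok)&(abs(x-.45)<.03)&(abs(y)<.05)]))
m=ok&(abs(x-.445)<.06)&(abs(y-.285)<.055)&(z>.035)&(z<.065)
print("mallet",m.sum(),np.median(z[m]),rect(P[m]))
m=ok&(x>.3)&(x<.5)&(y>.32)&(y<.42)&(z>.02)&(z<.065);print("small",np.median(z[m]),rect(P[m]))
red=((hsv[...,0]<6)|(hsv[...,0]>174))&(hsv[...,1]>150)
roi=ok&(x>.5)&(x<.66)&(y>-.28)&(y<.12)
for n,m in (("jaw",roi&red&(y>0.02)&(z>.06)&(z<.075)),("head",roi&red&(y<-.08)&(z>.08)&(z<.095)),("grip",roi&(z>.138)),("plate",roi&(z>.006)&(z<.03)&(y>-.2)),("scaleplate",roi&(z>.062)&(z<.08)&(y<-.05)&(y>-.13))):
    print(n,m.sum(),np.median(P[m],axis=0).round(4),rect(P[m]))
    if n=="grip":
        L,k=nd.label(m)
        for i in range(1,k+1):
            if (L==i).sum()>8: print("  ",(L==i).sum(),P[L==i].mean(0).round(4),rect(P[L==i]))
g=np.argwhere((hsv[...,0]>45)&(hsv[...,0]<75)&(hsv[...,1]>120)&roi); print("green",g.mean(0))
E
```

```text
bench z 0.0005329847750901173
mallet 378 0.05017616290498228 (array([440.6, 289.9]), array([40.4, 60.2]), 54.6)
small 0.03637434864079436 (array([419.1, 369.3]), array([44.5, 90.5]), 36.3)
jaw 172 [0.5991 0.0604 0.0681] (array([599.,  61.]), array([19.6, 57.6]), 79.3)
head 316 [ 0.5543 -0.1717  0.0883] (array([ 556.8, -169.7]), array([69.3, 42.5]), 81.9)
grip 235 [ 0.5572 -0.1572  0.1484] (array([ 558. , -169.8]), array([63.8, 40.6]), 79.1)
   118 [ 0.5616 -0.1454  0.1481] (array([ 561.7, -146.5]), array([16.2, 39.4]), 80.9)
   117 [ 0.5528 -0.1924  0.1478] (array([ 553.4, -193.5]), array([15.3, 40.6]), 78.6)
plate 2750 [ 0.574  -0.0381  0.0127] (array([570.8, -44.6]), array([329.2, 120.7]), 79.9)
scaleplate 224 [ 0.5728 -0.0898  0.0694] (array([574.3, -84.7]), array([40.9, 66.9]), 3.1)
green [214.85185185 346.07407407]
```

```bash
cat >> h.py <<'E'
from scipy.spatial.transform import Rotation as Ro
J=np.array([599.,61.]); G=np.array([557.6,-170.]); U=(J-G)/np.linalg.norm(J-G); V=np.array([-U[1],U[0]]); CY=np.degrees(np.arctan2(U[1],U[0]))
def cl(x,y,z): return np.r_[(G+U*(x+65)+V*y),z]/1000
def plan(p,yaw):
    o=ctrl.get_obs(); R=Ro.from_euler('xyz',o["eef_rot"]); t=R.inv().apply(np.array(p)-o["ee_pos"])
    dy=(np.degrees(o["eef_rot"][2])-yaw+180)%360-180
    print("shift frac",(t/.2).round(4),"turn",round(dy/360,4),"deg",round(dy,1))
E
python3 - <<'E'
from h import *
print(CY,cl(122,0,12)); plan([.4406,.2899,.12],144.6)
E
```

```text
79.83927707236288 [0.59058867 0.01406724 0.012     ]
shift frac [-1.5558 -0.6207  0.4273] turn 0.0414 deg 14.9
```

Request:
carry_out(
  motion=[
    [[-0.15,-0.06,0],0.01],
    [[-0.33,-0.13,0],0.02],
    [[-0.51,-0.2,0],0.03],
    [[-0.69,-0.275,0],0.04],
    [[-0.86,-0.343,0.02],0.0414],
    [[-0.95,-0.38,0.04],0.0414],
    [[-0.95,-0.38,0.04],0.0414],
  ],
  hand=-1,
)

```text
time_s: 1.65
ee_pos: [0.3453, 0.376, 0.1971]
eef_rot: [-3.141, 0.0, 2.521]
force: [0.6, -0.2, 0.3]
grip_width: 0.0942
grip_force: 0.0
```

Run:
```python
from h import *
plan([.4406,.2899,.12],144.6)
```

```text
shift frac [-0.6381 -0.0727  0.3855] turn -0.0005 deg -0.2
```

Request:
carry_out(
  motion=[
    [[-0.15,-0.02,0.08],0],
    [[-0.3,-0.035,0.18],0],
    [[-0.45,-0.052,0.28],0],
    [[-0.58,-0.066,0.36],0],
    [[-0.638,-0.073,0.385],0],
    [[-0.638,-0.073,0.385],0],
    [[-0.638,-0.073,0.385],0],
  ],
)

```text
time_s: 2.35
ee_pos: [0.4391, 0.2926, 0.1213]
eef_rot: [3.141, 0.0, 2.524]
force: [0.1, 0.3, 0.3]
grip_width: 0.0939
grip_force: 0.0
```

Run:
```python
from h import *
im,d=camera("wrist"); cv2.imwrite("pics/w1.png",im); P=cloud("wrist",d); z=P[...,2]
m=(d>0)&(abs(P[...,0]-.4406)<.055)&(abs(P[...,1]-.29)<.055)&(z>.04)&(z<.06)
print(m.sum(),rect(P[m])); plan([.4406,.2899,.014],144.6)
```

```text
4305 (array([441.1, 290.1]), array([40.1, 60.9]), 54.7)
shift frac [-0.0144 -0.0078  0.537 ] turn 0.0001 deg 0.1
```

View pics/w1.png

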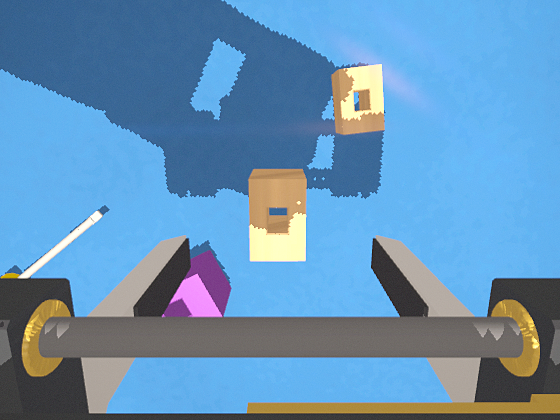

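The wrist view shows the tan head at (278,215) aligned between the fingers, with purple (200,290) clear to the side. Both measurements agree within 0.6 mm, so I'll descend and grip.

Request:
carry_out(
  motion=[
    [[-0.014,-0.006,0.03],0],
    [[-0.014,-0.006,0.13],0],
    [[-0.014,-0.006,0.25],0],
    [[-0.014,-0.006,0.37],0],
    [[-0.014,-0.006,0.46],0],
    [[-0.014,-0.006,0.52],0],
    [[-0.014,-0.006,0.537],0],
    [[-0.014,-0.006,0.537],0],
  ],
  hand=-0.45,
)

```text
time_s: 3.2
ee_pos: [0.4411, 0.2892, 0.0132]
eef_rot: [3.142, 0.0, 2.524]
force: [0.0, -1.2, 0.7]
grip_width: 0.0682
grip_force: 0.0
```

Request:
carry_out(
  motion=[
    [[0,0,0],0],
    [[0,0,0],0],
    [[0,0,0],0],
    [[0,0,0],0],
    [[0,0,0],0],
    [[0,0,0],0],
    [[0,0,0],0],
    [[0,0,0],0],
  ],
  hand=1,
  force=12,
)

```text
time_s: 4.0
ee_pos: [0.4412, 0.2891, 0.0134]
eef_rot: [3.141, 0.0, 2.524]
force: [-2.0, -1.7, 5.7]
grip_width: 0.0398
grip_force: 12.0
```

Request:
carry_out(
  motion=[
    [[0,0,-0.02],0],
    [[0,0,-0.1],0],
    [[0,0,-0.25],0],
    [[0,0,-0.42],0],
    [[0,0,-0.55],0],
    [[0,0,-0.6],0],
    [[0,0,-0.6],0],
    [[0,0,-0.6],0],
  ],
)

```text
time_s: 4.8
ee_pos: [0.4406, 0.2887, 0.1317]
eef_rot: [-3.14, -0.001, 2.524]
force: [-0.6, -0.3, -0.8]
grip_width: 0.0395
grip_force: 12.0
```

Run:
```python
from h import *
plan(cl(122,0,120),CY)
```

```text
shift frac [-1.4068 -0.6847  0.0586] turn 0.1799 deg 64.8
```

Request:
carry_out(
  motion=[
    [[-0.08,-0.04,0],0.01],
    [[-0.18,-0.09,0],0.03],
    [[-0.28,-0.14,0],0.05],
    [[-0.38,-0.19,0],0.07],
    [[-0.48,-0.24,0],0.09],
    [[-0.58,-0.29,0],0.11],
    [[-0.68,-0.335,0],0.13],
    [[-0.78,-0.38,0],0.15],
    [[-0.87,-0.42,0],0.17],
    [[-0.93,-0.45,0],0.18],
    [[-0.95,-0.46,0],0.18],
    [[-0.95,-0.46,0],0.18],
  ],
)

```text
time_s: 6.0
ee_pos: [0.5423, 0.1037, 0.1318]
eef_rot: [-3.14, 0.001, 1.394]
force: [1.3, -0.3, -1.0]
grip_width: 0.0398
grip_force: 12.0
```

Run:
```python
from h import *
plan(cl(122,0,90),CY)
```

```text
shift frac [-0.3985  0.3169  0.2086] turn 0.0001 deg 0.0
```

Request:
carry_out(
  motion=[
    [[-0.07,0.06,0],0],
    [[-0.18,0.14,0],0],
    [[-0.28,0.22,0.02],0],
    [[-0.36,0.285,0.08],0],
    [[-0.395,0.315,0.15],0],
    [[-0.3985,0.317,0.2],0],
    [[-0.3985,0.317,0.2],0],
    [[-0.3985,0.317,0.2],0],
    [[-0.3985,0.317,0.2],0],
  ],
)

```text
time_s: 6.9
ee_pos: [0.591, 0.015, 0.0937]
eef_rot: [3.141, -0.0, 1.394]
force: [-0.2, -0.0, -1.1]
grip_width: 0.0399
grip_force: 12.0
```

Run:
```python
from h import *
im,d=camera("wrist"); cv2.imwrite("pics/w2.png",im); P=cloud("wrist",d); hsv=cv2.cvtColor(im,cv2.COLOR_BGR2HSV)
Q=np.stack([(P[...,:2]*1000-G)@U-65,(P[...,:2]*1000-G)@V,P[...,2]*1000],-1)
red=((hsv[...,0]<6)|(hsv[...,0]>174))&(hsv[...,1]>150)&(d>0)
m=red&(Q[...,0]>130)&(abs(Q[...,2]-68)<3); print("jaw top",m.sum(), rect(Q[m]/1000) if m.sum() else '', Q[m].mean(0))
m=(d>0)&(abs(Q[...,0]-122)<45)&(abs(Q[...,1])<30)&(abs(Q[...,2]-127)<4); print("mallet top",m.sum(),rect(Q[m]/1000) if m.sum() else '')
plan(cl(122,0,27),CY)
```

```text
jaw top 1972 (array([169.5,  -2.2]), array([59.1, 19.6]), 89.9) [168.9777528    2.05463524  66.44772831]
mallet top 9355 (array([ 1.315e+02, -1.000e-01]), array([46.9, 59.9]), 0.6)
shift frac [-0.0046 -0.002   0.3338] turn 0.0 deg 0.0
```

View pics/w2.png

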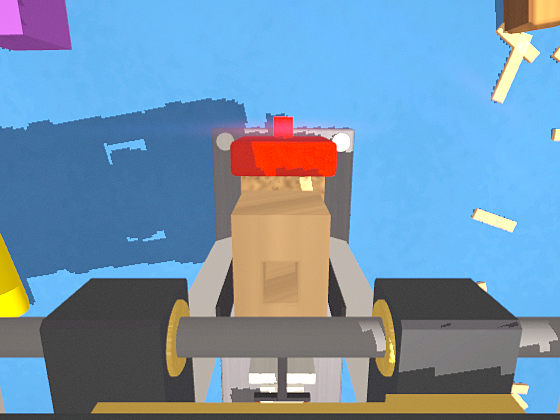

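The wrist view shows the held head (col 232–330) above the cork, square to the jaw (col 231–337). Next I'll check the lateral offset of the head relative to the jaw with the same camera.

Run:
```python
from h import *
im,d=camera("wrist"); P=cloud("wrist",d); hsv=cv2.cvtColor(im,cv2.COLOR_BGR2HSV)
Q=np.stack([(P[...,:2]*1000-G)@U-65,(P[...,:2]*1000-G)@V,P[...,2]*1000],-1)
for r in (145,160,225,240,255):
    ref=Q[r,281]; c=[u for u in range(200,370) if d[r,u]>0 and abs(d[r,u]-d[r,281])<.004]
    print(r,min(c),max(c),Q[r,min(c)].round(1),Q[r,max(c)].round(1))
for r in range(190,225,4): print(r,Q[r,281].round(1),end=' ')
print(finder.pinpoint("wrist","end_jaw")[:1])
im,d=camera("top"); P=cloud("top",d); hsv=cv2.cvtColor(im,cv2.COLOR_BGR2HSV)
cork=(hsv[...,0]>5)&(hsv[...,0]<25)&(hsv[...,1]>80)
Q=np.stack([(P[...,:2]*1000-G)@U-65,(P[...,:2]*1000-G)@V,P[...,2]*1000],-1)
m=(abs(Q[...,2]-12)<4)&(d>0)&(Q[...,0]>-95)&(Q[...,0]<180)&(abs(Q[...,1])<70);print(rect(Q[m]/1000))
```

```text
145 230 336 [176.8  27.5  63.8] [176.9 -31.5  65.4]
160 231 336 [168.6  26.9  65.7] [168.5 -31.9  64.3]
225 231 329 [149.9  19.3 128.9] [150.  -20.2 129.1]
240 232 329 [143.4  19.2 128.6] [143.4 -20.5 128.6]
255 232 328 [137.2  19.2 129.5] [136.9 -20.3 128.7]
190 [154.1  -1.   78.3] 194 [154.3  -1.   89.5] 198 [154.4  -0.9  99.2] 202 [154.4  -0.9 107.6] 206 [154.3  -0.9 114.7] 210 [154.1  -0.9 120.9] 214 [154.   -0.9 127. ] 218 [152.8  -0.9 128.8] 222 [151.2  -0.9 128.9] [{'location': [279.8, 163.3], 'conf': 0.76}]
(array([38.6, -0.4]), array([100.4, 266.5]), 89.9)
```

Run:
```python
from h import *
plan(cl(121,-1.3,25.8),CY)
```

```text
shift frac [-0.0077  0.0045  0.3385] turn -0.0001 deg -0.0
```

Request:
carry_out(
  motion=[
    [[-0.0077,0.0045,0.02],0],
    [[-0.0077,0.0045,0.1],0],
    [[-0.0077,0.0045,0.18],0],
    [[-0.0077,0.0045,0.25],0],
    [[-0.0077,0.0045,0.295],0],
    [[-0.0077,0.0045,0.315],0],
    [[-0.0077,0.0045,0.325],0],
    [[-0.0077,0.0045,0.325],0],
    [[-0.0077,0.0045,0.325],0],
  ],
)

```text
time_s: 8.0
ee_pos: [0.5919, 0.0126, 0.0286]
eef_rot: [3.141, -0.0, 1.393]
force: [-0.3, 0.3, -1.9]
grip_width: 0.0397
grip_force: 12.0
```

Request:
carry_out(
  motion=[
    [[0,0,0.006],0],
    [[0,0,0.012],0],
    [[0,0,0.013],0],
    [[0,0,0.013],0],
  ],
)

```text
time_s: 8.4
ee_pos: [0.5915, 0.0126, 0.0255]
eef_rot: [-3.142, 0.0, 1.393]
force: [-0.3, -1.7, -1.1]
grip_width: 0.0399
grip_force: 12.0
```

Request:
carry_out(
  motion=[
    [[0,0,0],0],
    [[0,0,0],0],
    [[0,0,0],0],
    [[0,0,0],0],
    [[0,0,0],0],
  ],
  hand=-0.4,
)

```text
time_s: 8.9
ee_pos: [0.5916, 0.0126, 0.0255]
eef_rot: [3.141, -0.0, 1.393]
force: [-0.3, 0.8, -0.4]
grip_width: 0.0654
grip_force: 0.0
```

Request:
carry_out(
  motion=[
    [[0,0,-0.05],0],
    [[0,0,-0.2],0],
    [[0,0,-0.4],0],
    [[0,0,-0.6],0],
    [[0,0,-0.8],0],
    [[0,0,-0.95],0],
    [[0,0,-1],0],
    [[0,0,-1],0],
  ],
)

```text
time_s: 9.7
ee_pos: [0.5919, 0.0126, 0.2267]
eef_rot: [3.139, -0.0, 1.393]
force: [0.2, -0.2, -0.7]
grip_width: 0.0658
grip_force: 0.0
```

Run:
```python
from h import *
im,d=camera("wrist"); cv2.imwrite("pics/w3.png",im); P=cloud("wrist",d)
Q=np.stack([(P[...,:2]*1000-G)@U-65,(P[...,:2]*1000-G)@V,P[...,2]*1000],-1)
hsv=cv2.cvtColor(im,cv2.COLOR_BGR2HSV);red=((hsv[...,0]<6)|(hsv[...,0]>174))&(hsv[...,1]>150)&(d>0)
m=red&(Q[...,0]>145)&(abs(Q[...,2]-68)<4); print("jaw", rect(Q[m]/1000))
wood=(hsv[...,0]>8)&(hsv[...,0]<25)
m=(d>0)&wood&(abs(Q[...,0]-122)<45)&(abs(Q[...,1])<30)&(abs(Q[...,2]-62)<4); print("mallet",m.sum(),rect(Q[m]/1000),np.median(Q[m][:,2]))
plan(cl(-65,0,225),CY+90); plan(cl(-65,0,225),CY-90)
```

```text
jaw (array([169.7,  -1.2]), array([57.4, 17.9]), 90.0)
mallet 1356 (array([130. ,  -0.7]), array([39.6, 58.7]), 89.2) 58.93196301836143
shift frac [-9.285e-01 -4.200e-03 -6.000e-04] turn -0.2501 deg -90.0
shift frac [-9.285e-01 -4.200e-03 -6.000e-04] turn 0.2499 deg 90.0
```

View pics/w3.png

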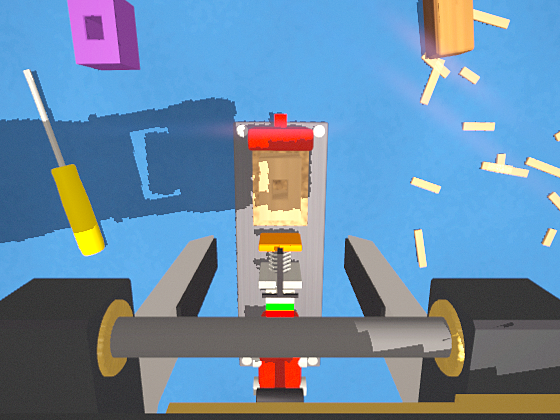

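The head stands on the cork at (280,190), square to the jaw and released. The pad is at (280,240) with a gap, and the scale at (280,300) is visible. Next: move to the triggers.

Request:
carry_out(
  motion=[
    [[-0.06,0,0],0.01],
    [[-0.15,0,0],0.03],
    [[-0.25,0,0],0.052],
    [[-0.35,0,0],0.075],
    [[-0.45,0,0],0.098],
    [[-0.55,0,0],0.12],
    [[-0.65,0,0],0.143],
    [[-0.75,0,0],0.166],
    [[-0.84,-0.002,0],0.189],
    [[-0.9,-0.004,0],0.212],
    [[-0.928,-0.004,0],0.235],
    [[-0.928,-0.004,0],0.25],
  ],
  hand=-1,
)

```text
time_s: 10.95
ee_pos: [0.5571, -0.1705, 0.223]
eef_rot: [-3.141, 0.004, -0.185]
force: [0.7, -0.5, -0.8]
grip_width: 0.0942
grip_force: 0.0
```

Request:
carry_out(
  motion=[
    [[0,0,0],0],
    [[0,0,0],0],
    [[0,0,0],0],
  ],
)

```text
time_s: 11.25
ee_pos: [0.5578, -0.1697, 0.2247]
eef_rot: [-3.141, 0.001, -0.176]
force: [0.4, -0.1, 0.2]
grip_width: 0.0937
grip_force: 0.0
```

Run:
```python
from h import *
plan(cl(-65,0,123),CY-90)
im,d=camera("top"); P=cloud("top",d); cv2.imwrite("pics/t2.png",im)
Q=np.stack([(P[...,:2]*1000-G)@U-65,(P[...,:2]*1000-G)@V,P[...,2]*1000],-1)
m=(d>0)&(Q[...,0]>80)&(Q[...,0]<158)&(abs(Q[...,1])<35)&(Q[...,2]>50); print("mallet",m.sum(),rect(Q[m]/1000),np.median(Q[m][:,2]))
m=(d>0)&(Q[...,0]>160)&(Q[...,0]<182)&(abs(Q[...,1])<35)&(Q[...,2]>62); print("jaw",rect(Q[m]/1000))
im,d=camera("wrist"); P=cloud("wrist",d)
Q=np.stack([(P[...,:2]*1000-G)@U-65,(P[...,:2]*1000-G)@V,P[...,2]*1000],-1)
m=(d>0)&(abs(Q[...,0]+65)<50)&(abs(Q[...,1])<35)&(Q[...,2]>138)&(Q[...,2]<156); print("grips",m.sum(),rect(Q[m]/1000) if m.any() else '')
```

```text
shift frac [0.     0.0018 0.5085] turn 0.0003 deg 0.1
mallet 333 (array([122.3,  -0.3]), array([40.3, 59.6]), 89.7) 62.49441704928693
jaw (array([169.8,  -0.9]), array([19.3, 58.8]), 0.4)
grips 2401 (array([-65.6,  -1.3]), array([40.3, 64.1]), 89.7)
```

Request:
carry_out(
  motion=[
    [[0,0.001,0.04],0],
    [[0,0.001,0.14],0],
    [[0,0.001,0.26],0],
    [[0,0.001,0.38],0],
    [[0,0.001,0.46],0],
    [[0,0.001,0.5],0],
    [[0,0.001,0.508],0],
    [[0,0.001,0.508],0],
  ],
)

```text
time_s: 12.15
ee_pos: [0.558, -0.1702, 0.1242]
eef_rot: [3.141, -0.0, -0.178]
force: [0.1, -0.3, 0.2]
grip_width: 0.0938
grip_force: 0.0
```

```bash
cat >> h.py <<'E'
def look(tag=None):
    im,d=camera("top"); P=cloud("top",d); hsv=cv2.cvtColor(im,cv2.COLOR_BGR2HSV); H,S,Vv=hsv[...,0],hsv[...,1],hsv[...,2]
    Q=np.stack([(P[...,:2]*1000-G)@U-65,(P[...,:2]*1000-G)@V,P[...,2]*1000],-1)
    # rays to z=69 for colour work
    K,o,a=inf("top"); v,u=np.mgrid[:420,:560]; D=np.stack([(u-K[0,2])/K[0,0],(v-K[1,2])/K[1,1],np.ones_like(u)],-1)@a.T
    A=o+D*((0.069-o[2])/D[...,2])[...,None]; X=(A[...,:2]*1000-G)@U-65; Y=(A[...,:2]*1000-G)@V
    roi=(X>-30)&(X<120)&(abs(Y)<30)
    def ext(n,m):
        print(n,m.sum(),(np.percentile(X[m],[2,50,98]).round(1) if m.sum() else ''))
    ext("green",roi&(H>45)&(H<75)&(S>120)); ext("white",roi&(S<60)&(Vv>140)&(abs(Y)<12)); ext("black",roi&(Vv<60)&(abs(Y)<12)&(X>-20))
    m=roi&(H>8)&(H<18)&(S>200); ext("orange",m)
    m=(d>0)&(Q[...,0]>60)&(Q[...,0]<158)&(abs(Q[...,1])<35)&(Q[...,2]>54)&(Q[...,2]<66)&(H>8)&(H<25); print("wood/pad",rect(Q[m]/1000))
    m=(d>0)&(Q[...,0]>-110)&(Q[...,0]<0)&(abs(Q[...,1])<25)&(abs(Q[...,2]-147)<5); print("grip",m.sum())
    if tag:
        cv2.imwrite(f"pics/{tag}.png",cv2.resize(im[180:250,260:420],None,fx=5,fy=5,interpolation=cv2.INTER_CUBIC))
E
python3 -c "
from h import *
look('a0'); im,d=camera('scene'); cv2.imwrite('pics/s1.png',cv2.resize(im[170:290,150:310],None,fx=5,fy=5,interpolation=cv2.INTER_CUBIC))"
```

```text
green 31 [0.3 3.6 6.9]
white 24 [-20.6  18.9  36.9]
black 71 [-17.   29.9  65.8]
orange 55 [-1.4 64.1 68.3]
wood/pad (array([106.2,  -1. ]), array([42.6, 91.7]), 89.8)
grip 10
```

View pics/a0.png

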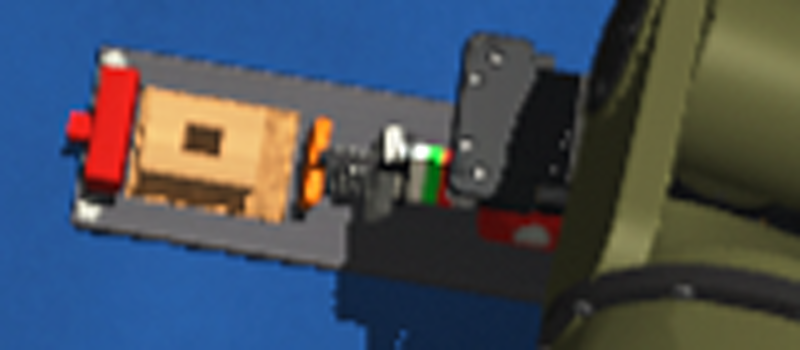

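View pics/s1.png

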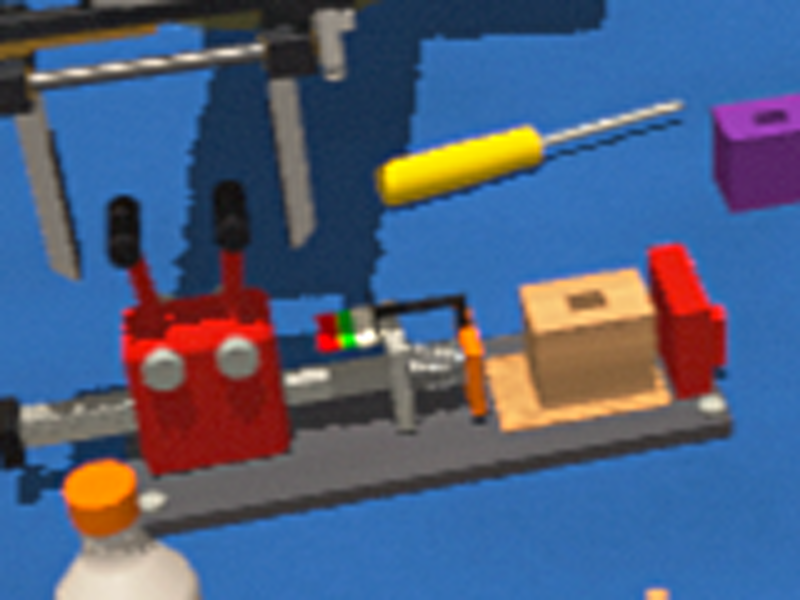

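The scene crop shows the fingers straddling both black grips, the head on the cork 8 mm from the jaw, and the pointer at the white (360,325 in the crop). First stroke.

Request:
carry_out(
  motion=[
    [[0,0,0],0],
    [[0,0,0],0],
    [[0,0,0],0],
    [[0,0,0],0],
    [[0,0,0],0],
    [[0,0,0],0],
    [[0,0,0],0],
    [[0,0,0],0],
    [[0,0,0],0],
    [[0,0,0],0],
    [[0,0,0],0],
    [[0,0,0],0],
  ],
  hand=0.22,
  force=10,
)

```text
time_s: 13.45
ee_pos: [0.558, -0.1717, 0.1251]
eef_rot: [3.139, -0.002, -0.179]
force: [-4.4, -7.8, 8.9]
grip_width: 0.0364
grip_force: 6.7
```

```bash
python3 -c "
from h import *
look()"
```

```text
green 32 [ 7.6 10.7 14.2]
white 36 [-21.7  29.   36.2]
black 53 [-17.8  38.2  67.3]
orange 45 [66.5 72.4 75.7]
wood/pad (array([109.1,  -0.4]), array([42.3, 86. ]), 89.2)
grip 0
```

Request:
carry_out(
  motion=[
    [[0,0,0],0],
    [[0,0,0],0],
    [[0,0,0],0],
    [[0,0,0],0],
    [[0,0,0],0],
    [[0,0,0],0],
    [[0,0,0],0],
    [[0,0,0],0],
    [[0,0,0],0],
    [[0,0,0],0],
    [[0,0,0],0],
    [[0,0,0],0],
  ],
  hand=-0.6,
)

```text
time_s: 14.7
ee_pos: [0.5579, -0.1701, 0.1238]
eef_rot: [-3.142, 0.0, -0.178]
force: [-1.4, -0.1, 0.1]
grip_width: 0.0752
grip_force: 0.0
```

```bash
python3 -c "
from h import *
look()"
```

```text
green 31 [ 7.6 10.5 13.9]
white 38 [-19.9  27.9  36.1]
black 57 [-15.7  34.2  67.1]
orange 48 [62.6 72.2 75.7]
wood/pad (array([109. ,  -1.1]), array([42.2, 86.3]), 88.9)
grip 3
```

Advanced about 7 mm, and the plunger holds. More strokes.

Request:
carry_out(
  motion=[
    [[0,0,0],0],
    [[0,0,0],0],
    [[0,0,0],0],
    [[0,0,0],0],
    [[0,0,0],0],
    [[0,0,0],0],
    [[0,0,0],0],
    [[0,0,0],0],
    [[0,0,0],0],
    [[0,0,0],0],
  ],
  hand=0.22,
)

```text
time_s: 15.75
ee_pos: [0.5579, -0.1716, 0.1253]
eef_rot: [3.139, -0.002, -0.179]
force: [-5.8, -7.5, 10.9]
grip_width: 0.0367
grip_force: 6.7
```

Request:
carry_out(
  motion=[
    [[0,0,0],0],
    [[0,0,0],0],
    [[0,0,0],0],
    [[0,0,0],0],
    [[0,0,0],0],
    [[0,0,0],0],
    [[0,0,0],0],
    [[0,0,0],0],
    [[0,0,0],0],
    [[0,0,0],0],
    [[0,0,0],0],
    [[0,0,0],0],
  ],
  hand=-0.6,
)

```text
time_s: 16.95
ee_pos: [0.5578, -0.1701, 0.1238]
eef_rot: [3.142, 0.0, -0.178]
force: [-0.6, 0.1, 0.1]
grip_width: 0.0753
grip_force: 0.0
```

```bash
python3 -c "
from h import *
look()"
```

```text
green 33 [19.8 23.1 26.8]
white 71 [-19.2  35.7  63.2]
black 59 [-17.5  49.3  78.1]
orange 50 [18.4 83.4 87.1]
wood/pad (array([ 1.152e+02, -1.000e-01]), array([74. , 42.5]), 1.2)
grip 3
```

Request:
carry_out(
  motion=[
    [[0,0,0],0],
    [[0,0,0],0],
    [[0,0,0],0],
    [[0,0,0],0],
    [[0,0,0],0],
    [[0,0,0],0],
    [[0,0,0],0],
    [[0,0,0],0],
    [[0,0,0],0],
    [[0,0,0],0],
  ],
  hand=0.22,
)

```text
time_s: 18.0
ee_pos: [0.5579, -0.1717, 0.1253]
eef_rot: [3.139, -0.002, -0.179]
force: [-6.1, -7.6, 11.9]
grip_width: 0.0369
grip_force: 7.2
```

```bash
python3 -c "
from h import *
look()"
```

```text
green 31 [30.8 34.2 37.6]
white 105 [-2.1 42.5 59.4]
black 50 [-17.9  16.1  88.3]
orange 30 [88.7 92.8 95.4]
wood/pad (array([109. ,  -1.4]), array([42.8, 94.7]), 90.0)
grip 0
```

Request:
carry_out(
  motion=[
    [[0,0,0],0],
    [[0,0,0],0],
    [[0,0,0],0],
    [[0,0,0],0],
    [[0,0,0],0],
    [[0,0,0],0],
    [[0,0,0],0],
    [[0,0,0],0],
    [[0,0,0],0],
    [[0,0,0],0],
    [[0,0,0],0],
    [[0,0,0],0],
  ],
  hand=-0.6,
)

```text
time_s: 19.25
ee_pos: [0.5578, -0.1701, 0.1238]
eef_rot: [3.142, 0.0, -0.178]
force: [0.2, -0.7, -0.1]
grip_width: 0.0754
grip_force: 0.0
```

```bash
python3 -c "
from h import *
look('a3')"
```

```text
green 28 [31.5 34.4 37.3]
white 89 [-19.1  43.6  61.2]
black 54 [-15.7  49.9  88.1]
orange 37 [30.5 93.1 96.5]
wood/pad (array([109.4,  -1.3]), array([43. , 95.4]), 89.9)
grip 3
```

Request:
carry_out(
  motion=[
    [[0,0,0],0],
    [[0,0,0],0],
    [[0,0,0],0],
    [[0,0,0],0],
    [[0,0,0],0],
    [[0,0,0],0],
    [[0,0,0],0],
    [[0,0,0],0],
    [[0,0,0],0],
    [[0,0,0],0],
  ],
  hand=0.18,
  force=12,
)

```text
time_s: 20.3
ee_pos: [0.5578, -0.1716, 0.1253]
eef_rot: [3.139, -0.001, -0.179]
force: [-7.5, -6.4, 12.0]
grip_width: 0.0389
grip_force: 10.2
```

```bash
python3 -c "
from h import *
look('a4'); im,d=camera('scene'); cv2.imwrite('pics/s4.png',cv2.resize(im[190:270,170:300],None,fx=6,fy=6,interpolation=cv2.INTER_CUBIC))"
```

```text
green 36 [42.4 45.7 49.4]
white 95 [-4.4 54.  71.4]
black 61 [-18.2  52.2  92.9]
orange 32 [91.2 95.6 98.9]
wood/pad (array([112.8,  -0.6]), array([42.8, 90.2]), 89.9)
grip 0
```

View pics/s4.png

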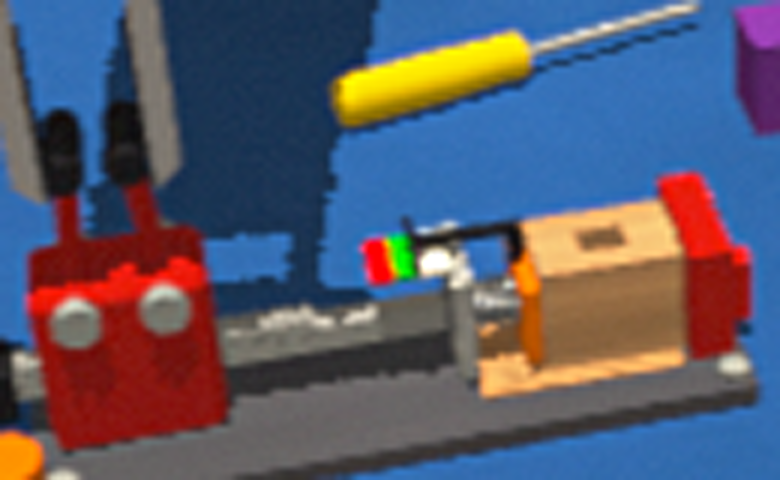

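The head is now against the jaw, with the pointer on the white/green border (410,235 in the crop). I'll take a fresh bite, then squeeze in steps.

Request:
carry_out(
  motion=[
    [[0,0,0],0],
    [[0,0,0],0],
    [[0,0,0],0],
    [[0,0,0],0],
    [[0,0,0],0],
    [[0,0,0],0],
    [[0,0,0],0],
    [[0,0,0],0],
    [[0,0,0],0],
    [[0,0,0],0],
    [[0,0,0],0],
    [[0,0,0],0],
  ],
  hand=-0.6,
)

```text
time_s: 21.6
ee_pos: [0.5578, -0.1701, 0.1238]
eef_rot: [-3.142, 0.0, -0.178]
force: [0.5, -0.6, 0.2]
grip_width: 0.075
grip_force: 0.0
```

Request:
carry_out(
  motion=[
    [[0,0,0],0],
    [[0,0,0],0],
    [[0,0,0],0],
    [[0,0,0],0],
    [[0,0,0],0],
    [[0,0,0],0],
    [[0,0,0],0],
    [[0,0,0],0],
  ],
  hand=-0.1,
  force=13,
)

```text
time_s: 22.4
ee_pos: [0.5579, -0.1716, 0.1245]
eef_rot: [3.139, -0.001, -0.179]
force: [-2.3, -9.9, 4.3]
grip_width: 0.0519
grip_force: 6.2
```

```bash
python3 -c "
from h import *
look()"
```

```text
green 36 [42.4 45.7 49.4]
white 95 [-4.4 54.  71.4]
black 56 [-17.6  56.4  93.1]
orange 31 [91.2 95.6 99. ]
wood/pad (array([111.2,  -0.7]), array([93. , 43.1]), 1.9)
grip 0
```

Request:
carry_out(
  motion=[
    [[0,0,0],0],
    [[0,0,0],0],
    [[0,0,0],0],
    [[0,0,0],0],
    [[0,0,0],0],
    [[0,0,0],0],
  ],
  hand=0.04,
)

```text
time_s: 23.05
ee_pos: [0.5579, -0.1716, 0.1248]
eef_rot: [3.139, -0.001, -0.179]
force: [-4.3, -8.3, 6.5]
grip_width: 0.0453
grip_force: 11.1
```

```bash
python3 -c "
from h import *
look()"
```

```text
green 23 [45.  47.2 49.5]
white 103 [-2.1 55.5 74.1]
black 57 [-17.6  52.6  93. ]
orange 30 [91.2 95.5 99. ]
wood/pad (array([112.7,  -0.8]), array([90.6, 43. ]), 0.8)
grip 0
```

Request:
carry_out(
  motion=[
    [[0,0,0],0],
    [[0,0,0],0],
    [[0,0,0],0],
    [[0,0,0],0],
    [[0,0,0],0],
    [[0,0,0],0],
  ],
  hand=0.09,
)

```text
time_s: 23.7
ee_pos: [0.5579, -0.1716, 0.1249]
eef_rot: [3.139, -0.002, -0.179]
force: [-3.8, -8.9, 7.4]
grip_width: 0.043
grip_force: 11.6
```

```bash
python3 -c "
from h import *
look('a6'); im,d=camera('scene'); a=cv2.resize(im[215:250,215:275],None,fx=12,fy=12,interpolation=cv2.INTER_CUBIC); cv2.imwrite('pics/s6.png',a)"
```

```text
green 18 [45.9 47.9 49.6]
white 101 [-2.1 56.2 74.5]
black 60 [-17.4  58.9  92.9]
orange 32 [91.2 95.6 98.9]
wood/pad (array([110.1,  -0.4]), array([95.9, 42.6]), 1.4)
grip 0
```

View pics/s6.png

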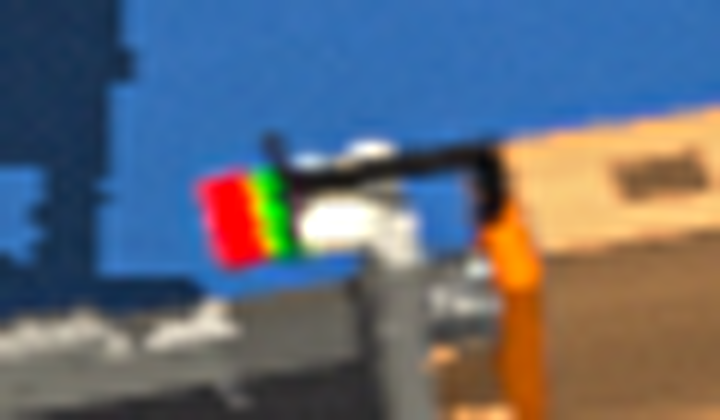

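View pics/a6.png

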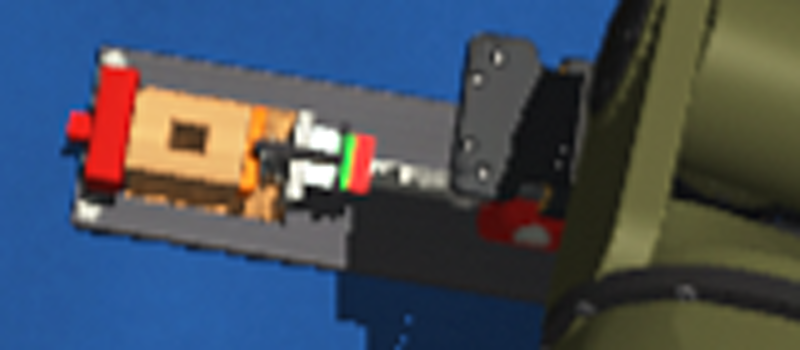

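The pad presses the head against the jaw. The pointer lies in the green with about half the green still showing behind it (275,200 in the scene crop), roughly 13 mm. I'll hold briefly to check that it is steady.

Request:
carry_out(
  motion=[
    [[0,0,0],0],
    [[0,0,0],0],
    [[0,0,0],0],
    [[0,0,0],0],
    [[0,0,0],0],
    [[0,0,0],0],
    [[0,0,0],0],
    [[0,0,0],0],
  ],
  hand=0.1,
)

```text
time_s: 24.6
ee_pos: [0.5579, -0.1716, 0.1249]
eef_rot: [3.139, -0.002, -0.179]
force: [-3.7, -9.2, 8.3]
grip_width: 0.0423
grip_force: 11.7
```

```bash
python3 -c "
from h import *
look()"
```

```text
green 17 [46.1 47.9 49.6]
white 100 [-2.5 56.6 74.5]
black 59 [-17.5  57.6  92.9]
orange 32 [91.2 95.6 98.9]
wood/pad (array([113.9,  -0.4]), array([88.3, 43.1]), 1.9)
grip 0
```

Steady in the green, so I'm handing in.

```bash
python3 -c "
from station import ctrl
print(ctrl.hand_in())"
```

```text
the job is handed in; nothing more can be done
None
```

I handed the job in at about 25 s of the 51 s allowed. The mallet head is clamped against the end jaw, the pointer stands near the middle of the green (about 13 mm by the camera), and the gripper is still squeezing the triggers at about 12 N; the hand-in returned no verdict.

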